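# Start the bridge-clamp bolt of a pressure filter vessel

## Task

Set the yellow vent lever of the filter vessel half open, at 45 degrees between closed and open. Then start the crank-handled clamp bolt without crossing its thread: turn it backward (anticlockwise from above) until you feel it drop into the thread start, at the red mark, let it drop fully, and from there turn it one full turn forward (clockwise), so that the crank stands over the mark again. Finish while still holding the bolt's red handle in the gripper, with the bolt still, the lever left at half open and the other things on the bench undisturbed.

Things in the scene. Friction and masses are not known exactly. Their poses are not given: they have to be found in the camera images.
- vent (a joint): Turn of the yellow vent lever in rad: 0 closed (lever across the vent pipe, pointing along the vessel's -x), 1.571 fully open (lever in line with the vent pipe, pointing away from the vessel along its -y); opens anticlockwise from above. Half open is 0.785. It has stiff friction (about 0.12 N m) and stays where it is left.
- vent_axis (a point): Point on the lever's vertical turning axis at the lever's mid-height (101 mm above the bench), 150 mm from the bolt axis on the vessel's -y side. Vessel's frame: the vent pipe runs along -y, away from the vessel.
- vent_grip (a point): Point on the lever to grip, 56 mm from vent_axis, at mid-height. Yellow bar 84 mm long, 11 thick, 20 high, reaching 82 mm from the axis; this frame turns with it: -x to its free end, y across its thickness. The vent pipe (16 mm diameter, brass valve body 32 mm) lies under the axis along the vessel's y, 60 mm above the bench; else the space below is free.
- bolt (a joint): Turn of the bolt, rad, forward (clockwise from above) positive, not wrapped. 0: crank over the red drop mark (vessel's -x), where the thread drop is. It starts 0.6 to 2.2 forward of it, resting on the thread's top. Turned back it climbs; just past 0 (surely by -0.1) it drops 6 mm. One turn forward of the drop is 6.283, crank over the mark again. Light friction (0.03 N m); it stays where left.
- bolt_lift (a joint): Height of the bolt, m: 0.006 - 0.006*bolt/6.283 before the drop, -0.006*bolt/6.283 after it (6 mm pitch): 0.006 just before, 0 just after, -0.006 one turn forward. It falls only by its own weight (0.45 kg): a gripper clamped on the handle carries it, so open or lower the gripper to let it drop, and follow its height when turning.
- handle: Red upright crank handle, 18 mm diameter, 50 mm tall, spinning freely about its own axis: gripped from above it can be led round without turning the wrist. Origin at its centre, 55 mm from the bolt axis, 239 mm above the bench at bolt_lift 0. The tops of the dark crank arm and hub lie 25 to 28 mm below its centre; nothing on the vessel is higher than the handle.
- bolt_axis (a point): Point on the bolt's vertical axis 239 mm above the bench, in the fixed vessel's frame: z up, -x to the drop mark, -y to the vent. Steel pot 120 mm wide on a 240 x 150 mm plate; lid at 111 mm; blue bridge bar 220 mm along x, 44 mm wide, top at 142 mm (nuts to 150); brass threaded boss, 60 mm wide, top at 178 mm.
- drop_mark (a point): Middle of a red stripe 30 mm long on the bridge bar's top, 56 mm from the bolt axis: the crank points over it at the thread drop. The brass boss has a small red tick on the same side.
- flask1: Bystander: glass flask, 64 mm wide, 195 mm tall; origin at its foot.
- flask2: Bystander: glass flask, 64 mm wide, 195 mm tall; origin at its foot.
- beaker: Bystander: blue beaker, 76 mm wide, 95 mm tall; origin at its foot.
- jar: Bystander: sample jar with blue cap, 48 mm wide, 75 mm tall; origin at its foot.
- gasket: Bystander: spare black rubber ring, 68 mm wide, 8 mm thick; origin under its middle.
- spanner: Bystander: spanner, 150 mm long, lying flat along its x axis.
- dish: Bystander: aluminium dish, 90 mm wide, 35 mm tall; origin at its foot.

How it is judged:
On the way, in this order (a step that is already met when the one before it is completed fails the run):
1. the vent lever stands half open (45 degrees, within 8) and still (value of joint vent between 0.645 and 0.925 rad and velocity of joint vent between -0.05 and 0.05 rad/s), for 0.3 s.
2. the bolt has been turned back past the drop and has dropped into the thread start (value of joint bolt below 0 rad and value of joint bolt_lift below 0.0018 m), for 0.1 s.
At the end, for the whole second after the job is handed in: The vent lever is at 45 degrees (within 8), the bolt is one turn (within 30 degrees) forward of its thread drop and has sunk 3.5 to 8.5 mm below its drop height, it is still, and the gripper holds its red handle with more than 3 N, grasping within 35 mm of the handle's centre (value of joint vent between 0.645 and 0.925 rad and value of joint bolt between 5.76 and 6.81 rad and value of joint bolt_lift between -0.0085 and -0.0035 m and velocity of joint bolt between -0.1 and 0.1 rad/s and contact force between the fingers and handle above 3 N and distance between the grasp point and handle below 0.035 m); the arm keeps its last pose, push and grip.
It fails at once if a bystander was pushed more than 30 mm (distance of any of flask1, flask2, beaker, jar, gasket, spanner, dish from where it was at the start of the episode above 0.03 m).
It fails at once if a flask, the beaker or the jar was tipped (angle between any of flask1, flask2, beaker, jar's own z axis and vertical above 0.5 rad).
It also fails if it takes over 67 s, if anything falls off the work surface, if the arm or the gripper's body presses on something with over 40 N, if the wrist force passes 120 N, or if a joint passes its speed limit or range.

## Robot

A 7-joint arm with a two-finger parallel gripper is mounted at the origin on the work surface. World frame = base frame: x ahead of the robot, y to its left, z up, the work surface at z = 0. Lengths are in m, angles in rad, forces in N, time in s.
With the tool pointing down it reaches from about 0.4 to 0.85 m from the base axis. Payload 10.4 kg.
Tool frame: the origin (TCP) lies midway between the tips of the shut fingers; the grasp point (between the pads) lies 19 mm behind it; z points along the fingers, x is the direction in which the jaws open and shut, and the axes are right-handed (so a half turn about z gives the same grasp; the last joint's range is limited). The gripper opens to 85 mm and grips with 20 to 120 N. Pads are 22 mm wide; open, the fingers measure 114 mm over their backs; the gripper's body (76 mm by 85 mm) begins 54 mm behind the grasp point. The pads swing forward as they close: fully open they stand 13 mm farther back than shut.
Start: joints at [1.213, 0.332, -0.065, 1.46, 0.022, 1.35, -0.088], TCP at [0.205, -0.59, 0.231] pointing down, gripper open.
Joint ranges: [-2.6, 2.6], [-0.5, 2.12], [-1.47, 1.34], [0.16, 2.42], [-1.27, 4.41], [0.06, 2.06], [-2.6, 2.6]. Speed limits (rad/s): [2.22, 2.22, 2.79, 2.79, 3.14, 3.14, 3.14].

## Interface

Orientations are given as a unit quaternion [x, y, z, w].
In Python, from workcell import monitor, eyes, ticket, models gives the robot as it stands.
- The arm moves only by the tool servo_tool, never from a script. Its argument "motion" is a list of rows, each a list of 7 numbers: the opening, from 0 (shut) to 1 (fully open), then the shift along the tool's x, y, z in m, then the turn, a rotation vector about the tool's x, y, z in degrees. In form: [[fingers, tx, ty, tz, rx, ry, rz], ...]. A call has 1 to 20 rows; each row is the pose to reach, as a shift and turn from the pose commanded when the call began, along the tool's axes at that moment; what a row does not reach only later rows make up. A row lasts 1/8 s, in which the tool goes at most 62.5 mm and 10.7 degrees, less where a joint would pass 70% of its speed; a pose out of reach is approached as far as the arm can. A call with a gripper value outside its range is refused whole. The fingers move at their own pace and stop on an object; "grip_force" is the grip in N (left out, the last holds). Time passes only in rows, so rows that repeat a pose let the fingers close. It gives the time, the measured TCP pose, the force and the opening at its end, in the units of the state.
- monitor.get_obs(): the state, without advancing time (a new reading comes with each control period).
- eyes.camera(name): name is "scene" or "side" or "wrist"; returns (picture, depth): 384x512x3 uint8, blue, green, red; 384x512 float32, m along the optical axis (not along the pixel's ray), 0 where there is no reading.
- eyes.camera_info(name): a dict with "intrinsics" (3x3 intrinsics, pixels), "extrinsics" (4x4, takes a point from world to camera coordinates); the wrist camera has in their place "tool_from_camera" (4x4, takes a point from camera to tool coordinates, whose origin is the TCP and whose axes are the tool frame's). Camera axes: x right, y down, z forward; pixel columns grow to the right and rows downward; lengths in m; the calibration is good to about 2 mm. A picture is of the moment at which its call begins: read the wrist's pose just before it. camera_info takes no time and is no camera call.
- ticket.hand_in(): hands the job in, once; it reports no verdict.
Trained networks look in the newest picture that a camera, given by its name, has taken for a name from the list of things; names that differ only in an ending like _2 or _b are one class to them, and where a whole thing is asked for, a point or a joint stands for the part that bears it (a point fixed in the world has none). Each returns a list of dicts, best first, with "confidence" (0 to 1); they miss things now and then, are a little off and sometimes report something else, mostly with a low value. They report only what shows in the picture. A call takes as long as a camera call.
- models.boxes_of(camera, thing): "point" ([x, y, z] in m, in the coordinates of the camera as it stood for that picture, good to about 4 mm: the middle of the surface that is visible of it).
The state is a dict: "clock": time; "joint_pos": joint angles; "joint_velocities": joint speeds; "tau": joint torques, N m; "position": TCP position; "ee_rot": TCP orientation; "ft_force": force on the tool from outside, world axes, zero at the start; "torque": the same for the moment, N m; "grip_width": opening from 0.0 (shut) to 1.0 (fully open).
Only numpy, scipy, OpenCV 4.12 (cv2) and the standard library are available. Lean on these libraries where they do the work, as an engineer would, in place of code of your own. Each camera call takes 0.05 s, during which the arm holds its last target. There are 200 camera calls.

## Working session

There is one attempt and no reset: what is moved stays moved. The work goes in short steps, Python scripts to look and compute and a tool call to move; the robot and the scene stay as the last step left them, time stands still between calls to the robot, and variables do not carry over. Pictures are saved under pics/ and viewed, about 8 in all and at most 12, crops included, and the job is handed in when it is done.

Besides the shell and the picture viewer there is one more tool, called after "Call:" by a JSON object that holds its "method" and its "body". servo_tool: Moves the arm, as the interface text tells. Its arguments: {"type":"object","properties":{"motion":{"type":"array"},"grip_force":{"type":"number"}},"required":["motion"]}

```bash
mkdir -p pics; ls; cat > h.py <<'E'
import numpy as np, cv2
from workcell import monitor, eyes, ticket, models
from scipy.spatial.transform import Rotation as R
def ext(name):
    """world_from_camera"""
    i=eyes.camera_info(name)
    if 'extrinsics' in i: return np.linalg.inv(np.array(i['extrinsics']))
    o=monitor.get_obs(); T=np.eye(4); T[:3,:3]=R.from_quat(o['ee_rot']).as_matrix(); T[:3,3]=o['position']
    return T@np.array(i['tool_from_camera'])
def cloud(name):
    T=ext(name); img,d=eyes.camera(name); K=np.array(eyes.camera_info(name)['intrinsics'])
    v,u=np.mgrid[:384,:512]; P=np.stack([(u-K[0,2])*d/K[0,0],(v-K[1,2])*d/K[1,1],d],-1)
    return img,d,P@T[:3,:3].T+T[:3,3],T
def find(name,thing,T):
    return [(np.round(T[:3,:3]@np.array(b['point'])+T[:3,3],3).tolist(),round(b['confidence'],2)) for b in models.boxes_of(name,thing)[:3]]
E
python3 - <<'E'
from h import *
o=monitor.get_obs(); print({k:np.round(v,3).tolist() for k,v in o.items()})
for c in ['scene','side']:
    img,d,W,T=cloud(c); cv2.imwrite(f'pics/{c}0.png',img); np.savez(f'{c}0.npz',img=img,W=W,d=d)
    for t in ['handle','vent_grip','flask1','beaker','jar','gasket','spanner','dish','drop_mark']:
        print(c,t,find(c,t,T))
E
```

```text
pics
{'clock': 0.0, 'joint_pos': [1.213, 0.333, -0.065, 1.461, 0.022, 1.35, -0.089], 'joint_velocities': [0.001, 0.001, 0.001, -0.001, 0.0, -0.001, -0.001], 'tau': [-0.001, -62.546, 0.049, -39.161, 0.016, 0.01, -0.0], 'position': [0.205, -0.59, 0.23], 'ee_rot': [0.815, -0.579, -0.001, -0.0], 'ft_force': [-0.15, -0.064, 0.32], 'torque': [-0.011, 0.007, -0.058], 'grip_width': 0.997}
scene handle [([0.511, 0.081, 0.255], 0.5)]
scene vent_grip [([0.482, -0.109, 0.108], 0.61)]
scene flask1 [([0.619, 0.332, 0.063], 0.89), ([0.604, 0.234, 0.061], 0.87)]
scene beaker [([0.706, 0.04, 0.062], 0.56), ([0.511, 0.084, 0.252], 0.53)]
scene jar [([0.621, 0.331, 0.064], 0.5)]
scene gasket [([0.55, 0.149, 0.013], 0.71)]
scene spanner [([0.541, -0.236, 0.008], 0.62)]
scene dish [([0.432, -0.416, 0.028], 0.72)]
scene drop_mark [([0.558, 0.047, 0.102], 0.79)]
side handle [([0.505, 0.086, 0.249], 0.51)]
side vent_grip [([0.47, -0.104, 0.102], 0.55)]
side flask1 [([0.589, 0.243, 0.06], 0.94), ([0.504, 0.085, 0.249], 0.68), ([0.604, 0.339, 0.058], 0.56)]
side beaker [([0.699, 0.062, 0.067], 0.93), ([0.514, 0.061, 0.089], 0.72)]
side jar [([0.63, -0.135, 0.073], 0.61)]
side gasket [([0.55, 0.15, 0.009], 0.84), ([0.446, -0.419, 0.023], 0.25)]
side spanner [([0.538, -0.27, 0.006], 0.46)]
side dish []
side drop_mark [([0.516, 0.063, 0.086], 0.81)]
```

View pics/scene0.png

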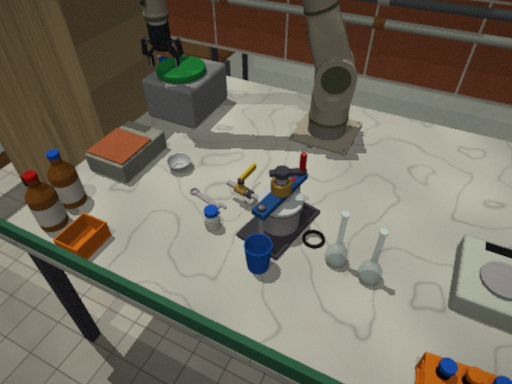

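View pics/side0.png

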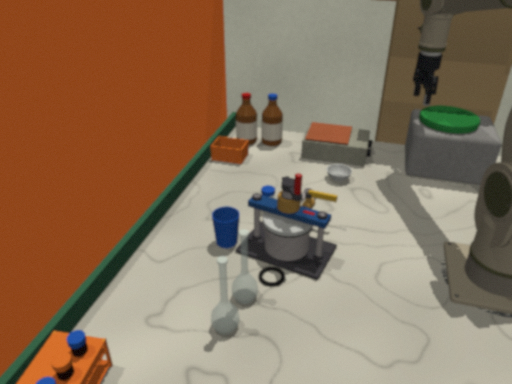

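```bash
python3 - <<'E'
from h import *
for c in ['scene','side']:
    z=np.load(f'{c}0.npz'); img,W,d=z['img'],z['W'],z['d']
    hsv=cv2.cvtColor(img,cv2.COLOR_BGR2HSV); H,S,V=[hsv[...,i].astype(int) for i in range(3)]
    ok=d>0
    def rep(n,m):
        m=(m&ok).astype(np.uint8); k,l,st,ce=cv2.connectedComponentsWithStats(m)
        for i in range(1,k):
            if st[i,4]<12: continue
            P=W[l==i]; md=np.median(P,0); 
            pc=P[:,:2]-P[:,:2].mean(0); e,v=np.linalg.eigh(pc.T@pc)
            print(c,n,st[i,4],ce[i].round(0),md.round(3),'z',np.percentile(P[:,2],[3,97]).round(3),'dir',np.degrees(np.arctan2(v[1,1],v[0,1])).round(1),'ext',np.percentile(pc@v[:,1],[2,98]).round(3), P.mean(0).round(3))
    rep('red',((H<8)|(H>172))&(S>130)&(V>60))
    rep('yel',(H>20)&(H<35)&(S>140)&(V>90))
    rep('blue',(H>95)&(H<125)&(S>120)&(V>50))
E
```

```text
scene red 94 [303. 161.] [0.512 0.082 0.248] z [0.22  0.271] dir 140.8 ext [-0.006  0.008] [0.511 0.081 0.249]
scene red 151 [ 29. 176.] [ 0.845 -0.593  0.2  ] z [0.184 0.204] dir 64.7 ext [-0.007  0.03 ] [ 0.837 -0.608  0.188]
scene yel 61 [248. 171.] [ 0.466 -0.108  0.111] z [0.103 0.115] dir 173.6 ext [-0.04   0.041] [ 0.467 -0.108  0.11 ]
scene blue 27 [162.  58.] [-0.922 -1.564 -0.374] z [-0.383  0.2  ] dir -139.2 ext [-1.232  0.14 ] [-0.847 -1.5   -0.332]
scene blue 122 [ 52. 154.] [ 0.743 -0.61   0.2  ] z [0.187 0.204] dir -175.8 ext [-0.015  0.017] [ 0.743 -0.612  0.198]
scene blue 132 [298. 181.] [0.471 0.061 0.142] z [0.114 0.146] dir 172.4 ext [-0.037  0.036] [0.473 0.06  0.139]
scene blue 375 [268. 206.] [0.6   0.027 0.143] z [0.127 0.147] dir 165.5 ext [-0.041  0.05 ] [0.604 0.025 0.14 ]
scene blue 150 [211. 211.] [ 0.64  -0.142  0.076] z [0.062 0.08 ] dir -170.5 ext [-0.016  0.021] [ 0.639 -0.143  0.075]
scene blue 911 [258. 252.] [0.7   0.044 0.063] z [0.011 0.097] dir -157.0 ext [-0.037  0.036] [0.703 0.044 0.06 ]
scene blue 254 [448. 367.] [0.832 0.523 0.12 ] z [0.10
[... 490 characters left out ...]
0.481 0.043 0.142]
side yel 134 [322. 195.] [ 0.466 -0.106  0.105] z [0.096 0.112] dir 174.7 ext [-0.038  0.037] [ 0.466 -0.106  0.105]
side blue 40 [272.  96.] [ 0.739 -0.606  0.197] z [0.187 0.202] dir 113.3 ext [-0.025  0.013] [ 0.74  -0.609  0.196]
side blue 737 [284. 208.] [0.574 0.043 0.139] z [0.069 0.143] dir 136.6 ext [-0.182  0.117] [0.551 0.02  0.129]
side blue 813 [226. 226.] [0.702 0.068 0.065] z [0.011 0.093] dir 110.2 ext [-0.045  0.028] [0.703 0.053 0.061]
side blue 244 [ 76. 339.] [0.824 0.529 0.119] z [0.107 0.121] dir 138.6 ext [-0.017  0.013] [0.826 0.528 0.117]
side blue 85 [ 46. 381.] [0.82  0.617 0.119] z [0.117 0.121] dir -164.1 ext [-0.013  0.013] [0.819 0.617 0.119]
```

The scene view shows the vessel near pixel (280,200) with its red handle at (303,161) and the yellow lever at (248,171). The side view shows the red mark at (308,212). The bolt axis is roughly (0.535, 0.031) and the vessel's -x is about 167°. Next I'll take a closer look with the wrist camera.

```bash
cat >> h.py <<'E'
def to(p,jaw=None):
    """row [tx,ty,tz,rz] in the tool frame now (tool down), jaw: world yaw deg of tool x"""
    o=monitor.get_obs(); Rm=R.from_quat(o['ee_rot']).as_matrix()
    t=Rm.T@(np.array(p)-o['position']); y=np.degrees(np.arctan2(Rm[1,0],Rm[0,0]))
    rz=None if jaw is None else -((jaw-y+180)%360-180)
    return np.round(t,4).tolist(), 'jaw now',round(y,1),'rz',rz
E
python3 - <<'E'
from h import *
print(np.round(eyes.camera_info('wrist')['tool_from_camera'],3).tolist(),eyes.camera_info('wrist')['intrinsics'])
print(to([0.46,-0.07,0.42],-90))
E
```

```text
[[1.0, -0.001, -0.0, -0.0], [0.001, 0.946, 0.324, -0.084], [-0.0, -0.324, 0.946, -0.143], [0.0, 0.0, 0.0, 1.0]] [[345.65225125   0.         262.05882419]
 [  0.         345.65225125 189.51640951]
 [  0.           0.           1.        ]]
([-0.4077, -0.4114, -0.1887], 'jaw now', np.float64(-70.8), 'rz', np.float64(19.183335938904776))
```

```bash
python3 -c "
from h import *
print(to([0.56,-0.04,0.42],-90))"
```

```text
([-0.4032, -0.5157, -0.1887], 'jaw now', np.float64(-70.8), 'rz', np.float64(19.183335938904776))
```

Call:
{"method": "servo_tool", "body": {"motion": [[1,-0.03,-0.04,-0.05,0,0,2],[1,-0.063,-0.081,-0.1,0,0,4],[1,-0.097,-0.124,-0.14,0,0,6],[1,-0.13,-0.166,-0.17,0,0,8],[1,-0.165,-0.21,-0.189,0,0,10],[1,-0.198,-0.254,-0.189,0,0,12],[1,-0.232,-0.297,-0.189,0,0,14],[1,-0.266,-0.34,-0.189,0,0,16],[1,-0.3,-0.384,-0.189,0,0,18],[1,-0.334,-0.428,-0.189,0,0,19],[1,-0.368,-0.471,-0.189,0,0,19],[1,-0.403,-0.516,-0.189,0,0,19],[1,-0.403,-0.516,-0.189,0,0,19],[1,-0.403,-0.516,-0.189,0,0,19],[1,-0.403,-0.516,-0.189,0,0,19]]}}

```text
clock: 2.88
position: [0.56, -0.0416, 0.4205]
ee_rot: [0.707, -0.707, 0.0, 0.0]
ft_force: [0.3, -0.3, -0.6]
grip_width: 1.002
```

```bash
cat > look.py <<'E'
import sys
from h import *
n=sys.argv[1]
o=monitor.get_obs(); print(o['clock'],np.round(o['position'],3),np.abs(o['joint_velocities']).max().round(3))
img,d,W,T=cloud('wrist'); cv2.imwrite(f'pics/{n}.png',cv2.resize(img,None,fx=1.5,fy=1.5)); np.savez(n+'.npz',img=img,W=W,d=d)
hsv=cv2.cvtColor(img,cv2.COLOR_BGR2HSV); H,S,V=[hsv[...,i].astype(int) for i in range(3)]
def rep(n,m,zr):
    m=(m&(d>0)&(W[...,2]>zr[0])&(W[...,2]<zr[1])).astype(np.uint8); k,l,st,ce=cv2.connectedComponentsWithStats(m)
    for i in range(1,k):
        if st[i,4]<60: continue
        P=W[l==i]; (c,s,a)=cv2.minAreaRect(P[:,:2].astype(np.float32)*1000)
        pc=P[:,:2]-P[:,:2].mean(0); e,v=np.linalg.eigh(pc.T@pc)
        print(n,st[i,4],ce[i].round(0),'mean',P.mean(0).round(4),'z',np.percentile(P[:,2],[3,97]).round(3),'dir',np.degrees(np.arctan2(v[1,1],v[0,1])).round(1),'rect',np.round(c,1),np.round(s,1),round(a,1))
red=((H<8)|(H>172))&(S>130)&(V>50); yel=(H>18)&(H<35)&(S>140)&(V>80)
rep('handletop',red,(0.26,0.3)); rep('handle',red,(0.2,0.3)); rep('mark',red,(0.12,0.19)); rep('lever',yel,(0.105,0.125)); rep('levall',yel,(0.08,0.13))
rep('bridge',(H>95)&(H<125)&(S>120)&(V>40),(0.13,0.147))
E
python3 look.py w1
```

```text
2.875 [ 0.56  -0.042  0.421] 0.004
handletop 235 [136. 224.] mean [0.5091 0.0767 0.2669] z [0.261 0.269] dir 124.1 rect [507.5  77.9] [15.  16.9] 44.1
handle 520 [142. 216.] mean [0.511  0.0751 0.2531] z [0.224 0.269] dir 67.4 rect [507.6  77.9] [15.5 16.9] 48.0
mark 113 [197. 207.] mean [0.4771 0.0438 0.143 ] z [0.142 0.144] dir 164.6 rect [477.5  44. ] [ 9.3 24.4] 78.9
lever 378 [311. 203.] mean [ 0.4689 -0.1104  0.1104] z [0.107 0.112] dir 174.1 rect [ 466.5 -110.3] [10.  82.2] 83.4
levall 389 [311. 203.] mean [ 0.4689 -0.1103  0.1102] z [0.105 0.112] dir 174.1 rect [ 466.5 -110.3] [10.  82.2] 83.4
bridge 2046 [213. 110.] mean [0.6    0.0178 0.1418] z [0.14  0.143] dir 168.4 rect [600.9  18.6] [43.7 86.1] 77.3
bridge 790 [198. 215.] mean [0.465  0.0437 0.1417] z [0.14  0.143] dir 145.9 rect [465.7  45.5] [42.1 71.6] 79.3
```

View pics/w1.png

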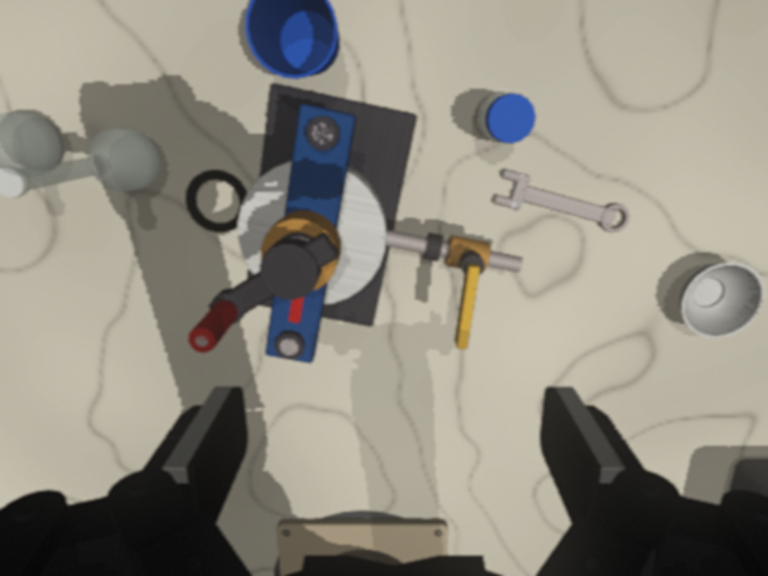

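The wrist view shows the lever at pixels (470,300), the handle top at (203,340) and the red mark at (296,310). From this:
- **Bolt axis:** (0.535, 0.032).
- **Mark direction:** 168.5°.
- **Vent axis:** (0.506, -0.115).
- **Lever:** pointing at 173.6°, so it has to turn about 40° to reach 213.5°.

Both the bolt–vent spacing and the crank radius match the given sizes. I'll grip the lever now.

Call:
{"method": "servo_tool", "body": {"motion": [[1,0.015,0.025,0.04,0,0,3],[1,0.035,0.06,0.09,0,0,6.4],[1,0.055,0.09,0.14,0,0,6.4],[1,0.067,0.11,0.19,0,0,6.4],[1,0.067,0.11,0.24,0,0,6.4],[1,0.067,0.11,0.28,0,0,6.4],[1,0.067,0.11,0.315,0,0,6.4],[1,0.067,0.11,0.338,0,0,6.4],[1,0.067,0.11,0.338,0,0,6.4],[1,0.067,0.11,0.338,0,0,6.4],[0,0.067,0.11,0.338,0,0,6.4],[0,0.067,0.11,0.338,0,0,6.4],[0,0.067,0.11,0.338,0,0,6.4],[0,0.067,0.11,0.338,0,0,6.4],[0,0.067,0.11,0.338,0,0,6.4],[0,0.067,0.11,0.338,0,0,6.4]], "grip_force": 40}}

```text
clock: 4.92
position: [0.4504, -0.1085, 0.0825]
ee_rot: [-0.667, 0.745, -0.0, -0.0]
ft_force: [-2.8, -5.1, 3.4]
grip_width: 0.117
```

Call:
{"method": "servo_tool", "body": {"motion": [[0,0.0039,-0.0001,0,0,0,-4],[0,0.0097,-0.0009,0,0,0,-10],[0,0.0154,-0.0022,0,0,0,-16],[0,0.021,-0.004,0,0,0,-22],[0,0.0263,-0.0066,0,0,0,-28],[0,0.0313,-0.0096,0,0,0,-34],[0,0.036,-0.0131,0,0,0,-40],[0,0.036,-0.0131,0,0,0,-40],[0,0.036,-0.0131,0,0,0,-40],[0,0.036,-0.0131,0,0,0,-40]]}}

```text
clock: 6.18
position: [0.4591, -0.1455, 0.0825]
ee_rot: [0.882, -0.471, -0.0, 0.001]
ft_force: [-4.5, -3.9, 5.3]
grip_width: 0.125
```

Call:
{"method": "servo_tool", "body": {"motion": [[1,0,0,0,0,0,0],[1,0,0,0,0,0,0],[1,0,0,0,0,0,0],[1,0,0,0,0,0,0],[1,0,0,-0.03,0,0,0],[1,0,0,-0.08,0,0,0],[1,0,0,-0.14,0,0,0],[1,-0.005,-0.02,-0.2,0,0,8],[1,-0.015,-0.07,-0.26,0,0,16],[1,-0.025,-0.12,-0.31,0,0,25],[1,-0.03,-0.1415,-0.338,0,0,33.8],[1,-0.03,-0.1415,-0.338,0,0,33.8],[1,-0.03,-0.1415,-0.338,0,0,33.8],[1,-0.03,-0.1415,-0.338,0,0,33.8]]}}

```text
clock: 7.92
position: [0.5599, -0.0421, 0.4193]
ee_rot: [-0.707, 0.707, 0.0, -0.001]
ft_force: [0.1, -0.5, -0.2]
grip_width: 1.001
```

```bash
python3 look.py w2; python3 -c "
from h import *
print(to([0.508,0.0777,0.233],-90))"
```

```text
7.925 [ 0.56  -0.042  0.419] 0.005
handletop 293 [135. 225.] mean [0.5087 0.0771 0.2672] z [0.261 0.269] dir 133.7 rect [507.4  78.2] [15.5 17.1] 54.0
handle 581 [141. 218.] mean [0.5106 0.0755 0.2544] z [0.224 0.269] dir 104.7 rect [507.5  78. ] [15.7 17.4] 50.3
mark 113 [196. 206.] mean [0.477  0.044  0.1428] z [0.141 0.144] dir 164.7 rect [477.2  44.3] [ 9.6 22.7] 77.8
lever 351 [329. 199.] mean [ 0.4748 -0.1351  0.1108] z [0.109 0.112] dir -146.4 rect [ 472.5 -136. ] [81.7 10.3] 32.8
levall 352 [329. 199.] mean [ 0.4749 -0.1351  0.1108] z [0.109 0.112] dir -146.4 rect [ 472.5 -136. ] [81.7 10.3] 32.8
bridge 2073 [212. 110.] mean [0.6001 0.0178 0.1418] z [0.14  0.143] dir 168.6 rect [600.7  18.5] [43.6 86.2] 77.4
bridge 797 [197. 215.] mean [0.465  0.0437 0.1418] z [0.14  0.143] dir 148.1 rect [465.2  45.8] [42.4 71.4] 79.9
([-0.1198, 0.0518, 0.1864], 'jaw now', np.float64(-90.1), 'rz', np.float64(-0.07050639655079749))
```

The lever is now at about 213.2°, which is 44.7° open. Next I'll grip the handle.

Call:
{"method": "servo_tool", "body": {"motion": [[1,-0.03,0.013,0,0,0,0],[1,-0.07,0.03,0.02,0,0,0],[1,-0.105,0.046,0.05,0,0,0],[1,-0.12,0.052,0.09,0,0,0],[1,-0.12,0.052,0.13,0,0,0],[1,-0.12,0.052,0.165,0,0,0],[1,-0.12,0.052,0.186,0,0,0],[1,-0.12,0.052,0.186,0,0,0],[1,-0.12,0.052,0.186,0,0,0],[0,-0.12,0.052,0.186,0,0,0],[0,-0.12,0.052,0.186,0,0,0],[0,-0.12,0.052,0.186,0,0,0],[0,-0.12,0.052,0.186,0,0,0],[0,-0.12,0.052,0.186,0,0,0],[0,-0.12,0.052,0.186,0,0,0]], "grip_force": 25}}

```text
clock: 9.85
position: [0.5088, 0.0787, 0.2344]
ee_rot: [-0.707, 0.707, -0.0, 0.0]
ft_force: [0.4, -0.7, 1.2]
grip_width: 0.2
```

Call:
{"method": "servo_tool", "body": {"motion": [[0,0.0033,0.0051,-0.0001,0,0,0],[0,0.0076,0.0103,-0.0002,0,0,0],[0,0.0124,0.0149,-0.0003,0,0,0],[0,0.0178,0.0189,-0.0005,0,0,0],[0,0.0237,0.0222,-0.0006,0,0,0],[0,0.0299,0.0248,-0.0007,0,0,0],[0,0.0363,0.0266,-0.0008,0,0,0],[0,0.042,0.0275,-0.0009,0,0,0],[0,0.0468,0.0278,-0.001,0,0,0],[0,0.0468,0.0278,-0.001,0,0,0],[0,0.0468,0.0278,-0.001,0,0,0]]}}

```text
clock: 11.22
position: [0.482, 0.032, 0.2356]
ee_rot: [-0.707, 0.707, -0.001, 0.002]
ft_force: [11.3, -1.0, -4.7]
grip_width: 0.198
```

Fz is about -4.7 N, so the gripper is carrying the bolt's weight and the bolt is past the drop. I'll open to let it fall, then look.

Call:
{"method": "servo_tool", "body": {"motion": [[0.5,0,0,0,0,0,0],[0.6,0,0,0,0,0,0],[0.6,0,0,0,0,0,0],[0.6,0,0,0,0,0,0],[0.6,0,0,0,0,0,0]]}}

```text
clock: 11.85
position: [0.4808, 0.0322, 0.2353]
ee_rot: [-0.707, 0.707, 0.0, -0.0]
ft_force: [-0.7, -0.1, -0.4]
grip_width: 0.6
```

```bash
python3 look.py w3
```

```text
11.85 [0.481 0.032 0.235] 0.002
handletop 1313 [262. 295.] mean [0.482  0.0326 0.2628] z [0.261 0.264] dir 174.0 rect [481.   32.8] [16.3 17.2] 75.4
handle 2971 [262. 273.] mean [0.4851 0.0326 0.2504] z [0.219 0.264] dir 108.3 rect [481.1  32.8] [16.4 17.3] 73.7
mark 129 [242. 203.] mean [0.4745 0.0475 0.1428] z [0.142 0.144] dir 174.1 rect [477.  48.] [ 4.5 21.9] 88.3
lever 1260 [465. 187.] mean [ 0.4749 -0.1334  0.1104] z [0.107 0.112] dir -146.4 rect [ 471.8 -135.8] [82.8 10.4] 32.8
levall 1297 [465. 186.] mean [ 0.4755 -0.1329  0.1101] z [0.105 0.112] dir -146.3 rect [ 471.8 -135.8] [82.8 10.4] 32.8
bridge 4610 [282.  33.] mean [0.5873 0.0199 0.1419] z [0.14  0.143] dir 91.9 rect [584.5  21.3] [43.6 52.1] 79.6
bridge 1586 [227. 204.] mean [0.4724 0.0588 0.1418] z [0.141 0.143] dir 167.2 rect [467.7  56.2] [21.9 73. ] 79.1
```

View pics/w3.png

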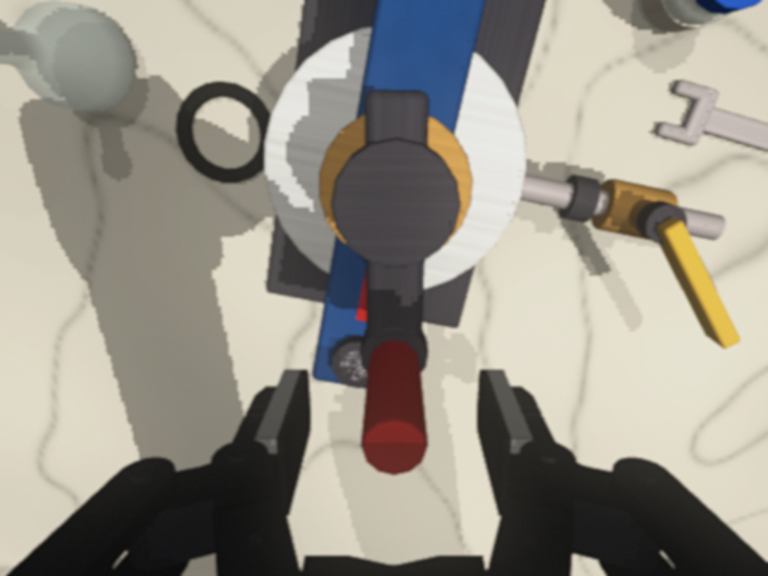

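The bolt has dropped: the handle top went from 0.269 to 0.264. In the picture the handle is at (395,430), just past the red mark, between the open pads, and the lever is undisturbed. The refined bolt axis is (0.5364, 0.0312), with the crank at 178.4°. I'll re-grip 6 mm lower.

Call:
{"method": "servo_tool", "body": {"motion": [[0.6,0,0,0.003,0,0,0],[0.6,0,0,0.006,0,0,0],[0.6,0,0,0.006,0,0,0],[0,0,0,0.006,0,0,0],[0,0,0,0.006,0,0,0],[0,0,0,0.006,0,0,0],[0,0,0,0.006,0,0,0],[0,0,0,0.006,0,0,0]], "grip_force": 25}}

```text
clock: 12.9
position: [0.4808, 0.0322, 0.2294]
ee_rot: [-0.707, 0.707, -0.0, 0.0]
ft_force: [-0.2, 0.8, 0.2]
grip_width: 0.203
```

```bash
python3 - <<'E'
from h import *
print(monitor.get_obs()['position'], monitor.get_obs()['ft_force'])
for a,b in [(178.4,-1.6),(-1.6,-181.6),(-181.6,-191.5)]:
    n=max(1,round((a-b)/10)); t=np.radians(np.linspace(a,b,n+1)); 
    dx,dy=.055*(np.cos(t)-np.cos(t[0])),.055*(np.sin(t)-np.sin(t[0])); dz=.006*(t[0]-t)/6.283
    print([[0,round(-y,4)+0.,round(-x,4)+0.,round(z,4),0,0,0] for x,y,z in zip(dx,dy,dz)][1:])
E
```

```text
[0.48084767 0.03221236 0.22938602] [-0.17747877  0.79106707  0.17549506]
[[0, np.float64(-0.0095), np.float64(-0.0011), np.float64(0.0002), 0, 0, 0], [0, np.float64(-0.0187), np.float64(-0.0038), np.float64(0.0003), 0, 0, 0], [0, np.float64(-0.0273), np.float64(-0.0081), np.float64(0.0005), 0, 0, 0], [0, np.float64(-0.035), np.float64(-0.0138), np.float64(0.0007), 0, 0, 0], [0, np.float64(-0.0416), np.float64(-0.0208), np.float64(0.0008), 0, 0, 0], [0, np.float64(-0.0468), np.float64(-0.0288), np.float64(0.001), 0, 0, 0], [0, np.float64(-0.0507), np.float64(-0.0376), np.float64(0.0012), 0, 0, 0], [0, np.float64(-0.0529), np.float64(-0.0469), np.float64(0.0013), 0, 0, 0], [0, np.float64(-0.0534), np.float64(-0.0565), np.float64(0.0015), 0, 0, 0], [0, np.float64(-0.0523), np.float64(-0.066), np.float64(0.0017), 0, 0, 0], [0, np.float64(-0.0496), np.float64(-0.0752), np.float64(0.0018), 0, 0, 0], [0, np.float64(-0.0453), np.float64(-0.0838), np.float64(0.002), 0, 0, 0], [0, np.float64(-0.0396), np.float64(-0.0915), np.float64(0.0022), 0, 0, 0], [0, np.float64(-0.0326), np.float64(-0.098
[... 1037 characters left out ...]
66), np.float64(0.0017), 0, 0, 0], [0, np.float64(0.0496), np.float64(0.0752), np.float64(0.0018), 0, 0, 0], [0, np.float64(0.0453), np.float64(0.0838), np.float64(0.002), 0, 0, 0], [0, np.float64(0.0396), np.float64(0.0915), np.float64(0.0022), 0, 0, 0], [0, np.float64(0.0326), np.float64(0.0981), np.float64(0.0023), 0, 0, 0], [0, np.float64(0.0246), np.float64(0.1034), np.float64(0.0025), 0, 0, 0], [0, np.float64(0.0158), np.float64(0.1072), np.float64(0.0027), 0, 0, 0], [0, np.float64(0.0065), np.float64(0.1094), np.float64(0.0028), 0, 0, 0], [0, np.float64(-0.0031), np.float64(0.11), np.float64(0.003), 0, 0, 0]]
[[0, np.float64(-0.0094), np.float64(-0.0011), np.float64(0.0002), 0, 0, 0]]
```

Call:
{"method": "servo_tool", "body": {"motion": [[0,-0.0095,-0.0011,0.0002,0,0,0],[0,-0.0187,-0.0038,0.0003,0,0,0],[0,-0.0273,-0.0081,0.0005,0,0,0],[0,-0.035,-0.0138,0.0007,0,0,0],[0,-0.0416,-0.0208,0.0008,0,0,0],[0,-0.0468,-0.0288,0.001,0,0,0],[0,-0.0507,-0.0376,0.0012,0,0,0],[0,-0.0529,-0.0469,0.0013,0,0,0],[0,-0.0534,-0.0565,0.0015,0,0,0],[0,-0.0523,-0.066,0.0017,0,0,0],[0,-0.0496,-0.0752,0.0018,0,0,0],[0,-0.0453,-0.0838,0.002,0,0,0],[0,-0.0396,-0.0915,0.0022,0,0,0],[0,-0.0326,-0.0981,0.0023,0,0,0],[0,-0.0246,-0.1034,0.0025,0,0,0],[0,-0.0158,-0.1072,0.0027,0,0,0],[0,-0.0065,-0.1094,0.0028,0,0,0],[0,0.0031,-0.11,0.003,0,0,0],[0,0.0031,-0.11,0.003,0,0,0]]}}

```text
clock: 15.28
position: [0.5906, 0.0266, 0.2262]
ee_rot: [-0.706, 0.708, -0.0, -0.001]
ft_force: [-0.5, -2.1, 0.5]
grip_width: 0.202
```

Forces are low, so I'll do the second half turn and the final 10°.

Call:
{"method": "servo_tool", "body": {"motion": [[0,0.0095,0.0011,0.0002,0,0,0],[0,0.0187,0.0038,0.0003,0,0,0],[0,0.0273,0.0081,0.0005,0,0,0],[0,0.035,0.0138,0.0007,0,0,0],[0,0.0416,0.0208,0.0008,0,0,0],[0,0.0468,0.0288,0.001,0,0,0],[0,0.0507,0.0376,0.0012,0,0,0],[0,0.0529,0.0469,0.0013,0,0,0],[0,0.0534,0.0565,0.0015,0,0,0],[0,0.0523,0.066,0.0017,0,0,0],[0,0.0496,0.0752,0.0018,0,0,0],[0,0.0453,0.0838,0.002,0,0,0],[0,0.0396,0.0915,0.0022,0,0,0],[0,0.0326,0.0981,0.0023,0,0,0],[0,0.0246,0.1034,0.0025,0,0,0],[0,0.0158,0.1072,0.0027,0,0,0],[0,0.0065,0.1094,0.0028,0,0,0],[0,-0.0031,0.11,0.003,0,0,0],[0,-0.0125,0.109,0.0032,0,0,0],[0,-0.0125,0.109,0.0032,0,0,0]]}}

```text
clock: 17.77
position: [0.482, 0.0427, 0.2232]
ee_rot: [0.708, -0.707, -0.0, -0.0]
ft_force: [2.2, 1.2, 1.1]
grip_width: 0.203
```

Call:
{"method": "servo_tool", "body": {"motion": [[0,0,0,0,0,0,0],[0,0,0,0,0,0,0],[0,0,0,0,0,0,0],[0,0,0,0,0,0,0]]}}

```text
clock: 18.27
position: [0.4817, 0.0415, 0.2231]
ee_rot: [-0.707, 0.707, 0.0, -0.0]
ft_force: [-0.1, 0.9, 1.6]
grip_width: 0.204
```

```bash
python3 look.py w4; python3 - <<'E'
from h import *
img,d,W,T=cloud('side'); cv2.imwrite('pics/s4.png',img)
for t in ['flask1','beaker','jar','gasket','spanner']: print(t,find('side',t,T))
E
```

```text
18.275 [0.482 0.041 0.223] 0.002
handle 3252 [262. 279.] mean [0.4862 0.042  0.2431] z [0.212 0.257] dir 94.8 rect [481.9  42. ] [18.  17.4] 1.4
lever 1385 [486. 193.] mean [ 0.4748 -0.1334  0.1103] z [0.107 0.112] dir -146.5 rect [ 472.  -136.1] [83.6 10.6] 33.6
levall 1456 [485. 192.] mean [ 0.4757 -0.1326  0.1099] z [0.103 0.112] dir -146.2 rect [ 472.  -136.1] [83.6 10.6] 33.6
bridge 4940 [296.  33.] mean [0.5869 0.0216 0.1418] z [0.14  0.143] dir 114.6 rect [583.1  21.7] [43.5 51.9] 79.7
bridge 1355 [237. 206.] mean [0.4769 0.0592 0.1418] z [0.141 0.143] dir 166.2 rect [472.8  59.1] [14.2 67.7] 78.7
flask1 [([0.591, 0.241, 0.059], 0.71)]
beaker [([0.699, 0.062, 0.069], 0.93)]
jar [([0.606, 0.337, 0.06], 0.68)]
gasket [([0.547, 0.156, 0.008], 0.83)]
spanner [([0.516, 0.06, 0.086], 0.72)]
```

View pics/w4.png

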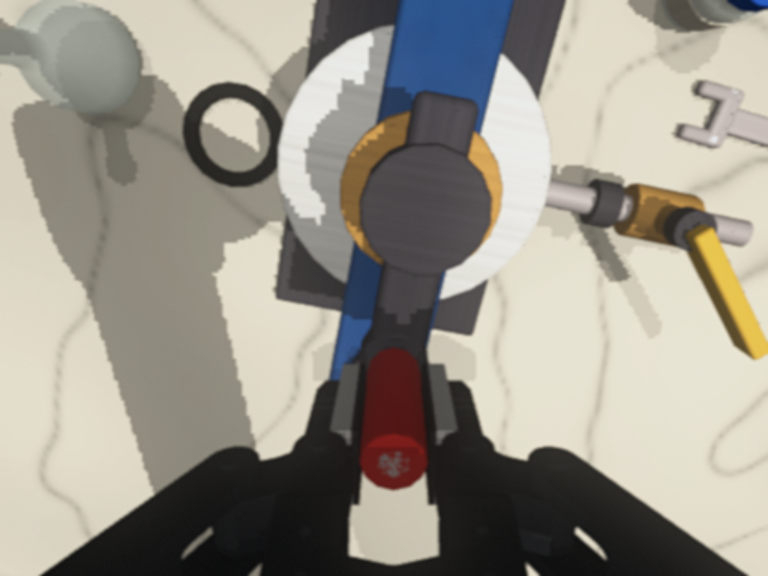

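The crank now lies along the bridge bar over the mark, with the handle at (393,430) between the pads. Its top is at 0.257–0.258, about 6 mm below the drop height. The lever is still at about 213.5°, roughly 45° open. Handing in.

```bash
python3 -c "
from h import *
print(ticket.hand_in())"
```

```text
the job is handed in; nothing more can be done
None
```

I set the vent lever half open, dropped the bolt into its thread start, turned it one full turn forward and handed the job in. The gripper was still holding the red handle. The hand-in itself gave no verdict.

- **Vent lever:** I turned it about 40° and it measured 45° open, within about 1°, both after release and at the end.
- **Thread drop:** I turned the bolt back to about -0.17 rad, where the wrist force showed the gripper carrying the bolt's weight. After I opened the gripper, the handle top fell from 0.269 m to 0.264 m, so the bolt had dropped.
- **Forward turn:** I re-gripped and led the handle about 370° clockwise, lowering with the thread. The crank ended along the bridge bar over the mark, about 6 to 7 mm below its drop height. The opening of 0.204 (17 mm) matches the 18 mm handle, and the bolt is still.
- **Bystanders:** the final pictures showed nothing displaced. The networks' last "jar" and "spanner" positions were wrong: they landed on a flask and on the vessel. I checked the spanner only by eye in the wrist picture. The jar (only its edge in view) and the dish (out of view) were not re-measured, but the arm never went near them.

The clock was at about 18 s at the end, of the 67 s allowed.

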